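Bring the T-square to the ruled line and weight it down

ROBOT

A 7-joint arm with a two-finger parallel gripper is mounted at the origin on the work surface. World frame = base frame: x ahead of the robot, y to its left, z up, the work surface at z = 0. Lengths are in m, angles in rad, forces in N, time in s.
With the tool pointing down it reaches from about 0.35 to 0.9 m from the base axis. Payload 19.9 kg.
Tool frame: the origin (TCP) lies where the fingers leave the gripper's body, on its centre line; the fingertips stand 73 mm ahead of it and the grasp point (between the pads) lies 54 mm ahead of it; z points along the fingers, y is the line along which they close (so a half turn about z gives the same grasp; the last joint's range is limited). The gripper opens to 85 mm and grips with 20 to 120 N. Pads are 22 mm wide; open, the fingers measure 114 mm over their backs; the gripper's body (76 mm by 85 mm) begins 54 mm behind the grasp point. The pads swing forward as they close: fully open they stand 13 mm farther back than shut.
Start: joints at [-1.377, 0.417, -0.01, 1.614, 0.005, 1.111, -0.053], TCP at [0.145, 0.608, 0.304] pointing down, gripper open.
Joint ranges: [-2.81, 2.81], [-0.39, 2.02], [-1.27, 1.25], [0.06, 2.57], [-1.19, 4.33], [0.19, 2], [-2.82, 2.82]. Speed limits (rad/s): [1.89, 1.89, 2.39, 2.39, 3.01, 3.01, 3.01].

INTERFACE

Orientations are given as a unit quaternion [x, y, z, w].
In Python, from cell import bot gives the robot as it stands.
- The arm moves only by the shell command python3 -m inch 'ROWS' [FORCE]. ROWS is a JSON object of lists of equal length, an entry for each row: "translation": the shift along the tool's x, y, z in mm, a list of three; "yaw": the turn about the tool's z in degrees; "gripper": the finger opening in mm, from 0 to 85.4. A call has 1 to 10 rows; each row is the pose to reach, as a shift and turn from the pose commanded when the call began, along the tool's axes at that moment; what a row does not reach only later rows make up. A row lasts 1/12 s, in which the tool goes at most 41.7 mm and 7.16 degrees, less where a joint would pass 70% of its speed; a pose out of reach is approached as far as the arm can. A call with a gripper value outside its range is refused whole. The fingers move at their own pace and stop on an object; FORCE is the grip in N (left out, the last holds). Time passes only in rows, so rows that repeat a pose let the fingers close. It gives the time, the measured TCP pose, the force, the opening and the grip force at its end, in the units of the state.
- bot.observe(): the state, without advancing time (a new reading comes with each control period).
- bot.get_image(name): name is "scene" or "top" or "wrist"; returns a dict with "frame" (400x640x3 uint8, red, green, blue), "mtx" (3x3 intrinsics, pixels), "world_to_cam" (4x4, takes a point from world to camera coordinates). Camera axes: x right, y up, looking along -z (the intrinsics and any distortion apply to the point x, -y, -z); pixel columns grow to the right and rows downward; lengths in m; the calibration is good to about 2 mm. A picture is of the moment at which its call begins. There is no depth.
- bot.finish_job(): hands the job in; it is judged then, once.
The state is a dict: "time": time; "q": joint angles; "dq": joint speeds; "joint_efforts": joint torques, N m; "tcp_pos": TCP position; "tcp_rot": TCP orientation; "contact_force": force on the tool from outside, world axes, zero at the start; "torque": the same for the moment, N m; "opening": finger opening in m; "grip_force": force on a finger pad.
Only numpy, scipy, OpenCV 4.12 (cv2) and the standard library are available. Lean on these libraries where they do the work, as an engineer would, in place of code of your own. Each camera call takes 0.05 s, during which the arm holds its last target. There are 200 camera calls.

TASK

Draw the T-square in by its red knob until its head bears squarely against the layout board's steel side guide; then, keeping it lightly pressed there, slide it away from the robot until the blade's ruling edge meets the dark line on the card. Let go, then set the brass weight gently upright on about the middle of the blade to hold it. Feel for the guide and never push hard on it, and leave the other things on the bench alone.

Things in the scene. Friction and masses are not known exactly. Their poses are not given: they have to be found in the camera images.
- board: Wooden layout board, fixed to the bench: 400 mm along x (away from the robot), 440 along y, 20 thick. Origin: centre of its underside; z up. Beyond its +y side is its rigid steel side guide, 400 mm long, parallel to x, top 18.5 mm above the bench. Its outer face is set anew each time, 232 to 262 mm from the origin along y: find it by touch. Pressing over 12 N spoils the setting.
- tsquare: Loose T-square, 0.33 kg, drags 1 to 2 N. Black head 220 (x) x 50 (y) x 14 mm (z) hanging outside the side guide, its working face the plane y = 0, z -14 to 0; grey blade 50 mm wide (x), 3 mm thick, lying on the card, 440 mm long along -y from that face. Origin: on the working face, blade centre line, blade's underside. x away from the robot, z up. Starts askew, head 3 to 50 mm off the guide.
- knob (a point): Middle of the red locking knob on the T-square's head, its handle (it does not turn): upright, 28 mm in diameter, 22 mm tall, from 29 to 51 mm above the bench (this point: 40 mm), on a flat washer 36 mm across and 3 mm thick. 25 mm outside the head's working face, on the blade's centre line. Axes as the T-square's.
- ruling_head (a point): Point on the blade's ruling edge (the blade's long edge on the side away from the robot, x = +25 mm), 40 mm from the head's working face, at the blade's underside. Axes as the T-square's.
- ruling_tip (a point): Point on the same ruling edge, 430 mm from the head's working face (10 mm from the blade's free end), at the blade's underside.
- line_head_end (a point): Point on the dark line ruled across the pale mount card (400 mm along y, 3 mm thick, fixed on the board), near its end towards the guide. The line is 2 mm wide, straight, square to the guide, 23 mm above the bench. Axes: x away from the robot, square to the line; y along the line towards the guide. There is no stop at the line.
- line_tip_end (a point): Another point on the centre of the same line, 360 mm farther from the guide. Axes as line_head_end.
- weight: Loose brass drafting weight, about 0.45 kg, upright. Round foot 46 mm in diameter, 28 mm tall, shoulder to 34 mm, then a turned grip 24 mm in diameter from 34 to 58 mm (its top). Origin: centre of its underside. Stands on the bench in one of three places beside the board, changing places with the bottle and the jar.
- paint_bottle: Bystander: white plastic paint bottle with a pink band and pink cap, 45 mm in diameter, 102 mm tall, loose. Origin: centre of its underside.
- pigment_jar: Bystander: small yellow-ochre jar with a black lid, 48 mm in diameter, 55 mm tall, loose. Origin: centre of its underside.
- brush_pot: Bystander: square black pot 78 mm wide, 95 mm tall, full of paint brushes that stand up to about 230 mm high, loose. Origin: centre of its underside.
Mind the look-alikes: they are no part of the job. There is more than one size of the weight; the one meant has the size given above.

How it is judged:
By the outcome, as a careful person would: the job done as asked, in the order asked, and still so for the second after the job is handed in, with the robot touching nothing.
It also fails if it takes over 72 s, if anything falls off the work surface, if the arm or the gripper's body presses on something with over 40 N, if the wrist force passes 120 N, or if a joint passes its speed limit or range.

## Working session

There is one attempt and no reset: what is moved stays moved. The work goes in short steps, Python scripts to look and compute and a shell command to move; the robot and the scene stay as the last step left them, time stands still between calls to the robot, and variables do not carry over. Pictures are saved under pics/ and viewed, at most 10 in all, crops included, and the job is handed in when it is done.

```bash
ls; mkdir -p pics
python3 - <<'E'
from cell import bot
import cv2,numpy as np
s=bot.observe(); print(s)
for n in("top","scene"):
    d=bot.get_image(n); cv2.imwrite(f"pics/{n}0.png",d["frame"][:,:,::-1]); np.savez(f"pics/{n}0.npz",**d); print(n,d["mtx"].tolist(),np.round(d["world_to_cam"],4).tolist(),d.keys())
E
```

```text
pics
{'time': 0.0, 'q': array([-1.37750091,  0.41794076, -0.01031692,  1.61418109,  0.00469097,
        1.11068174, -0.05301885]), 'dq': array([-3.82826232e-04,  1.32750327e-03,  9.62322625e-05, -4.46342232e-04,
        7.31246359e-04, -1.98087245e-03, -1.91347271e-04]), 'joint_efforts': array([-6.54464675e-04, -8.64476466e+01,  6.78783953e-01, -4.34897912e+01,
        1.91692746e-02,  7.46908685e-03, -1.64901616e-05]), 'tcp_pos': array([0.14533666, 0.6076006 , 0.30327797]), 'tcp_rot': array([ 1.17129134e-01,  9.93116516e-01, -5.92618189e-04, -3.15557967e-05]), 'contact_force': array([-0.41161772, -0.50323496, -0.41071034]), 'torque': array([ 0.0330639 ,  0.04017937, -0.05987486]), 'grip_force': 0.0, 'opening': 0.08520630288813462}
top [[451.6059091180411, 0.0, 319.52052144228696], [0.0, 451.6059091180411, 202.4456798605537], [0.0, 0.0, 1.0]] [[-0.0145, -0.9998, -0.0141, 0.0134], [0.988, -0.0165, 0.1536, -0.558], [-0.1538, -0.0117, 0.988, -1.1711], [0.0, 0.0, 0.0, 1.0]] dict_keys(['frame', 'mtx', 'world_to_cam'])
scene [[512.0931157159706, 0.0, 320.3750658091147], [0.0, 512.0931157159706, 192.4923431487414], [0.0, 0.0, 1.0]] [[0.2279, 0.9737, 0.0039, -0.1291], [-0.5331, 0.1215, 0.8373, 0.247], [0.8148, -0.1929, 0.5468, -1.9736], [0.0, 0.0, 0.0, 1.0]] dict_keys(['frame', 'mtx', 'world_to_cam'])
```

View pics/top0.png

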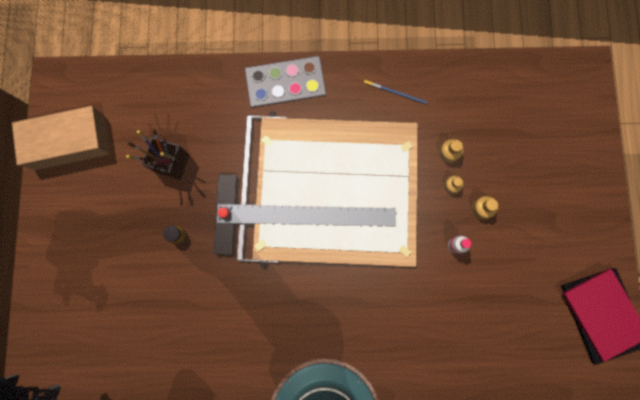

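View pics/scene0.png

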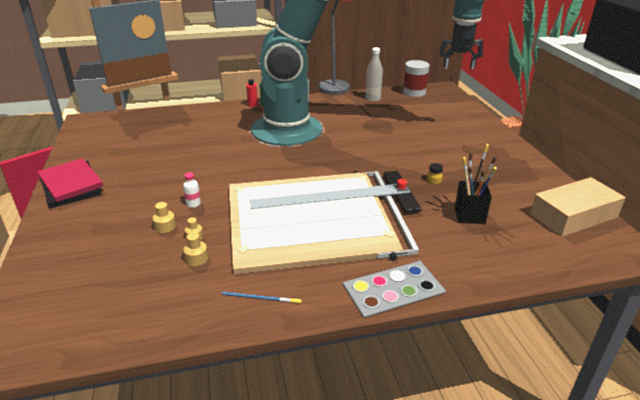

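The top view shows the head at (227,215), the red knob at (223,212), the blade running to (396,217) and the line from about (264,172) to (409,175). The three brass weights are at (452,150), (455,185) and (486,208), the bottle at (460,244), the jar at (175,235) and the pot at (163,157).

```bash
cat > h.py <<'E'
import numpy as np,cv2
def ray(d,px):
    K,W=d["mtx"],d["world_to_cam"]; R,t=W[:3,:3],W[:3,3]
    p=np.linalg.inv(K)@np.array([px[0],px[1],1.]); v=R.T@np.array([p[0],-p[1],-p[2]])
    return -R.T@t,v
def onz(d,px,z):
    o,v=ray(d,px); return o+v*(z-o[2])/v[2]
def proj(d,P):
    K,W=d["mtx"],d["world_to_cam"]; c=W[:3,:3]@np.asarray(P,float)+W[:3,3]
    p=K@np.array([c[0],-c[1],-c[2]]); return p[:2]/p[2]
def tri(a,pa,b,pb):
    o1,v1=ray(a,pa);o2,v2=ray(b,pb);M=np.stack([v1,-v2],1);s=np.linalg.lstsq(M,o2-o1,rcond=None)[0]
    P,Q=o1+v1*s[0],o2+v2*s[1];return (P+Q)/2,np.linalg.norm(P-Q)
def blobs(img,lo,hi,box=None,amin=8):
    h=cv2.cvtColor(img,cv2.COLOR_RGB2HSV);m=cv2.inRange(h,lo,hi)
    if box is not None:
        k=np.zeros_like(m);x0,y0,x1,y1=box;k[y0:y1,x0:x1]=1;m=m*k
    n,l,s,c=cv2.connectedComponentsWithStats(m);return [(c[i].round(2),s[i]) for i in range(1,n) if s[i][4]>=amin],m
E
python3 - <<'E'
from h import *
t=dict(np.load("pics/top0.npz"));s=dict(np.load("pics/scene0.npz"))
for n,d,b in(("t",t,(205,190,245,230)),("s",s,(380,170,420,200))):
    print(n,blobs(d["frame"],(0,150,90),(6,255,255),b)[0])
for n,d,b in(("t",t,(430,130,505,225)),("s",s,(145,195,215,272))):
    for c,st in blobs(d["frame"],(15,110,70),(32,255,255),b)[0]: print(n,c,st)
# dark line & blade edges by columns
g=cv2.cvtColor(t["frame"],cv2.COLOR_RGB2GRAY).astype(float)
for u in(275,300,330,360,380,400):
    c=g[:,u];w=np.clip(np.median(c[165:183])-c[166:182]-8,0,None);v=166+(w*np.arange(16)).sum()/w.sum()
    print(u,round(v,2),onz(t,(u,v),.023).round(4), g[195:234,u].astype(int).tolist() if u in(275,360) else "")
a=cv2.resize(t["frame"][125:270,210:420],None,fx=3.8,fy=3.8,interpolation=cv2.INTER_CUBIC)
cv2.imwrite("pics/c1.png",a[:,:,::-1])
A=cv2.resize(s["frame"][170:275,140:215],None,fx=5,fy=5,interpolation=cv2.INTER_CUBIC)
B=cv2.resize(t["frame"][130:230,435:505],None,fx=5,fy=5,interpolation=cv2.INTER_CUBIC)
C=np.zeros((525,725,3),np.uint8);C[:A.shape[0],:375]=A;C[:500,375:725]=B;cv2.imwrite("pics/c2.png",C[:,:,::-1])
E
```

```text
t [(array([222.95, 212.41]), array([218, 208,  11,  10,  76], dtype=int32))]
s [(array([401.77, 182.86]), array([397, 178,  11,  11,  86], dtype=int32))]
t [451.27 149.99] [439 139  25  24 445]
t [453.68 183.86] [444 175  20  19 279]
t [485.02 206.97] [472 195  27  24 482]
s [163.13 218.35] [152 201  24  32 550]
s [194.35 243.78] [183 217  26  50 889]
275 170.92 [0.6517 0.1269 0.023 ] [237, 237, 238, 238, 237, 237, 239, 238, 239, 230, 215, 198, 193, 193, 194, 194, 198, 194, 198, 197, 199, 196, 197, 195, 197, 193, 197, 189, 196, 220, 233, 237, 237, 238, 237, 237, 236, 237, 237]
300 171.81 [0.6479 0.0576 0.023 ] 
330 172.92 [ 0.6433 -0.0252  0.023 ] 
360 173.93 [ 0.639  -0.1079  0.023 ] [240, 239, 239, 239, 240, 241, 239, 240, 241, 239, 239, 231, 210, 189, 184, 182, 183, 184, 183, 184, 184, 183, 184, 182, 183, 182, 182, 183, 183, 177, 184, 209, 229, 237, 239, 239, 237, 239, 239]
380 174.92 [ 0.6353 -0.1628  0.023 ] 
400 175.67 [ 0.6322 -0.2177  0.023 ]
```

View pics/c1.png

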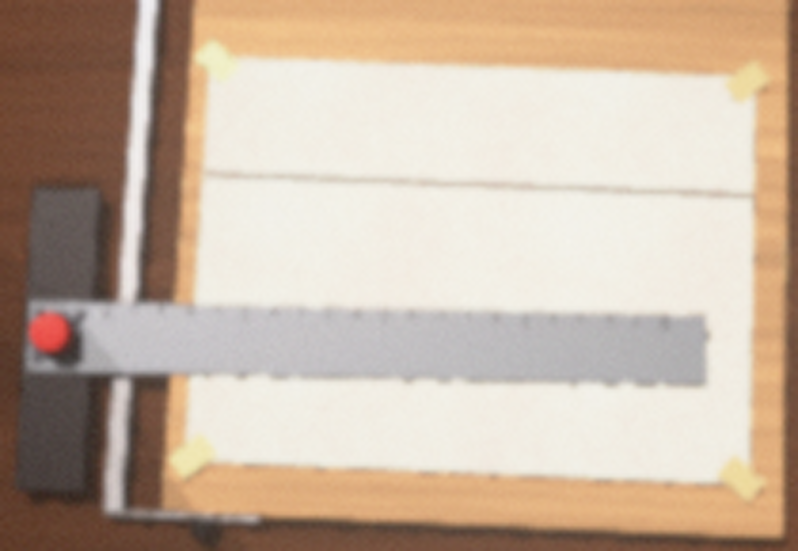

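View pics/c2.png

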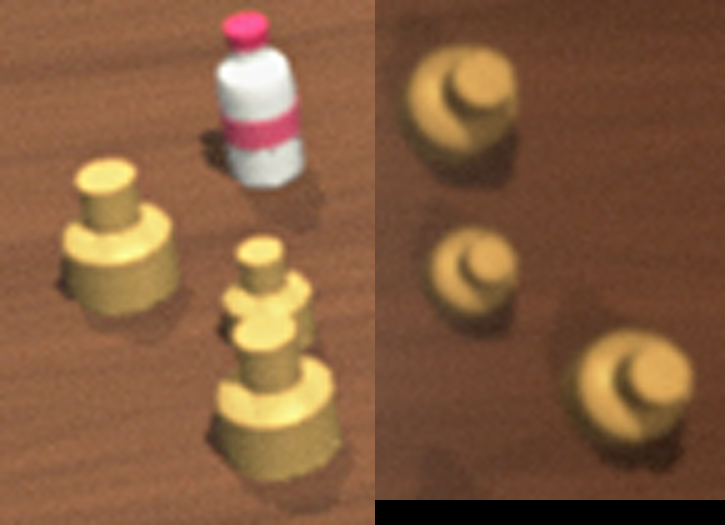

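The small weight between the two large ones has a shoulder about 17 px wide, or roughly 45 mm, so it is the 46 mm one. The line and guide are tilted about 3.2°. Next I'll compute the knob and weight positions and the blade skew.

Run:
```python
from h import *
from cell import bot
t=dict(np.load("pics/top0.npz"));s=dict(np.load("pics/scene0.npz"))
print("knob tri",tri(t,(222.95,212.41),s,(401.77,182.86)), onz(t,(222.95,212.41),.045))
g=cv2.cvtColor(t["frame"],cv2.COLOR_RGB2GRAY).astype(float)
def edge(lo,hi,rng,z,sgn):
    P=[]
    for u in range(*rng):
        c=g[lo:hi,u]; k=(c.max()+np.median(c[c<c.max()-25]))/2
        i=np.where((c[:-1]-k)*sgn*(1)>0)[0]
        i=[j for j in range(len(c)-1) if (c[j]-k)*sgn>0>=(c[j+1]-k)*sgn][0]
        v=lo+i+(c[i]-k)/(c[i]-c[i+1]); P.append(onz(t,(u,v),z)[:2])
    P=np.array(P);f=np.polyfit(P[:,1],P[:,0],1);return f,(P[:,0]-np.polyval(f,P[:,1])).std()
print("ruling edge",edge(192,214,(272,390),.026,1)); print("near edge",edge(216,240,(272,390),.023,-1))
# weight top: centre of grip top, tri with scene
top_t=(435+(488-375)/5, 130+263/5); top_s=(140+261/5,170+250/5)
print("weight",tri(t,top_t,s,top_s),onz(t,top_t,.058))
for c in((403,147.5),(0,0)):pass
print("big",onz(t,(435+109/5,130+80/5),.07),onz(t,(435+287/5,130+375/5),.07))
W=bot.get_image("wrist");st=bot.observe();o=ray(W,(320,200));print("wrist cam",o,st["tcp_pos"],W["mtx"][0,0])
```

```text
knob tri (array([0.5351666 , 0.26370364, 0.0428545 ]), np.float64(0.0020357888343709523)) [0.53516094 0.26422402 0.045     ]
ruling edge (array([0.0385324 , 0.55110947]), np.float64(0.00046579105052034926))
near edge (array([0.03509518, 0.49937542]), np.float64(0.0009993520029591139))
weight (array([ 0.6040184 , -0.36462698,  0.05391204]), np.float64(0.0008958842376126459)) [ 0.60318816 -0.36386883  0.058     ]
big [ 0.70032985 -0.364255    0.07      ] [ 0.53970011 -0.44713074  0.07      ]
wrist cam (array([0.06522072, 0.6266561 , 0.37248168]), array([ 0.31489316, -0.06651586, -0.94684694])) [0.14538752 0.60764668 0.30340572] 312.6220022973752
```

```bash
cat >> h.py <<'E'
def to(x,y,z,ydir=None):
    "shift in tool axes mm to world target; ydir=(wx,wy) wanted tool y"
    from cell import bot
    from scipy.spatial.transform import Rotation as Ro
    s=bot.observe();R=Ro.from_quat(s["tcp_rot"]).as_matrix();d=R.T@(np.array([x,y,z])-s["tcp_pos"])*1e3
    yaw=None
    if ydir is not None:
        c=R.T@np.array([*ydir,0]);yaw=np.degrees(np.arctan2(-c[0],c[1]));yaw=(yaw+90)%180-90
    print("t",round(s["time"],2),"tcp",(s["tcp_pos"]*1e3).round(1),"shift",d.round(1),"yaw",yaw if yaw is None else round(yaw,2),"F",s["contact_force"].round(2))
E
python3 -c "
from h import *
to(.535,.264,.2,(.0385,1))"
python3 -m inch '{"translation":[[-40,-21,9],[-80,-42,18],[-120,-63,27],[-160,-85,36],[-200,-106,45],[-240,-127,54],[-280,-149,63],[-320,-170,72],[-350,-186,80],[-380,-202,86]],"yaw":[-2,-4,-6,-8,-10,-11.3,-11.3,-11.3,-11.3,-11.3],"gripper":[55,55,55,55,55,55,55,55,55,55]}' 20
python3 -c "
from h import *
to(.535,.264,.16,(.0385,1))"
```

```text
t 0.15 tcp [145.4 607.6 303.4] shift [-458.9 -243.5  103.7] yaw -11.25 F [-0.04  0.57  0.08]
time: 0.98
tcp_pos: [0.4528, 0.3358, 0.2217]
tcp_rot: [0.019, 1.0, -0.0, -0.0]
contact_force: [0.9, 0.8, -1.0]
opening: 0.0553
grip_force: 0.0
t 0.98 tcp [452.8 335.8 221.7] shift [-84.9 -68.6  61.7] yaw 0.06 F [ 0.87  0.77 -1.  ]
```

```bash
python3 -m inch '{"translation":[[-25,-20,12],[-50,-40,24],[-72,-57,36],[-72,-57,36],[-72,-57,36],[-72,-57,36]],"yaw":[0,0,0,0,0,0],"gripper":[50,50,50,50,50,50]}'
python3 - <<'E'
from h import *
from cell import bot
d=bot.get_image("wrist");np.savez("pics/w1.npz",**d);cv2.imwrite("pics/w1.png",d["frame"][:,:,::-1])
b,_=blobs(d["frame"],(0,150,90),(6,255,255))
for c,s in b: print(c,s,onz(d,c,.045))
to(.535,.264,.104,(.0385,1))
E
```

```text
time: 1.48
tcp_pos: [0.5211, 0.2781, 0.186]
tcp_rot: [0.019, 1.0, 0.0, -0.0]
contact_force: [-0.2, -0.1, -0.7]
opening: 0.0496
grip_force: 0.0
[297.73 234.34] [ 279  218   38   35 1006] [0.53617941 0.26305236 0.045     ]
t 1.53 tcp [520.9 278.7 186.3] shift [-14.7 -14.2  82.3] yaw 0.12 F [ 0.05 -0.07  0.37]
```

View pics/w1.png

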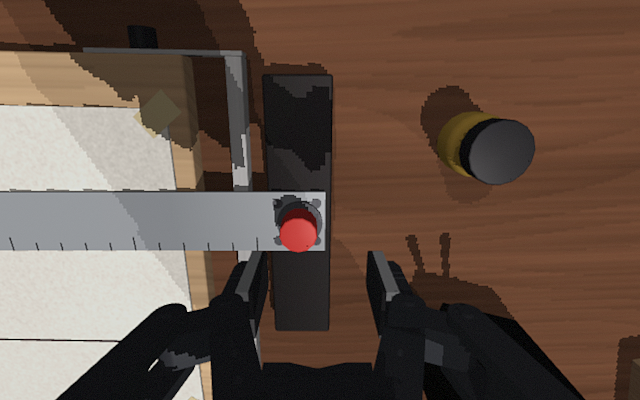

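The wrist view shows the knob at (298,234) and the line at the lower left, around row 340. The gap from head to guide is about 14 mm.

```bash
python3 -m inch '{"translation":[[-8,-8,10],[-15,-14.5,30],[-15,-14.5,55],[-15,-14.5,75],[-15,-14.5,81],[-15,-14.5,81],[-15,-14.5,81],[-15,-14.5,81]],"yaw":[0,0,0,0,0,0,0,0],"gripper":[50,50,50,50,50,50,50,50]}'
python3 - <<'E'
from h import *
to(.535,.2635,.104,(.0385,1))
E
python3 -m inch '{"translation":[[0,0,0],[0,0,0],[0,0,0],[0,0,0],[0,0,0],[0,0,0]],"yaw":[0,0,0,0,0,0],"gripper":[27,24,20,20,20,20]}' 20
```

```text
time: 2.2
tcp_pos: [0.5364, 0.2631, 0.1064]
tcp_rot: [0.019, 1.0, 0.0, 0.001]
contact_force: [0.7, -0.2, 0.1]
opening: 0.0503
grip_force: 0.0
t 2.2 tcp [536.4 263.1 106.4] shift [1.4 0.3 2.4] yaw 0.07 F [ 0.71 -0.22  0.14]
time: 2.7
tcp_pos: [0.5361, 0.263, 0.1055]
tcp_rot: [0.019, 1.0, 0.0, 0.0]
contact_force: [0.7, 1.6, 4.9]
opening: 0.0272
grip_force: 22.6
```

```bash
python3 -m inch '{"translation":[[0,0,-1],[0,-1,-1],[0,-2.5,-1],[0,-4,-1],[0,-5.5,-1],[0,-7,-1],[0,-8.5,-1],[0,-9,-1],[0,-9,-1]],"yaw":[0,0,0.3,0.6,0.9,1.05,1.05,1.05,1.05],"gripper":[20,20,20,20,20,20,20,20,20]}' 20
python3 - <<'E'
from h import *
from cell import bot
for i in range(1):
    d=bot.get_image("wrist");np.savez("pics/w2.npz",**d);cv2.imwrite("pics/w2.png",d["frame"][:,:,::-1])
to(.535,.2635,.104,(.0566,1))
E
```

```text
time: 3.45
tcp_pos: [0.5356, 0.2534, 0.1061]
tcp_rot: [0.028, 1.0, -0.0, -0.0]
contact_force: [0.2, -0.5, 2.3]
opening: 0.0273
grip_force: 22.3
t 3.5 tcp [535.6 253.4 106.1] shift [ 1.1 10.1  2.1] yaw 0.03 F [ 0.3  -1.1   2.37]
```

View pics/w2.png

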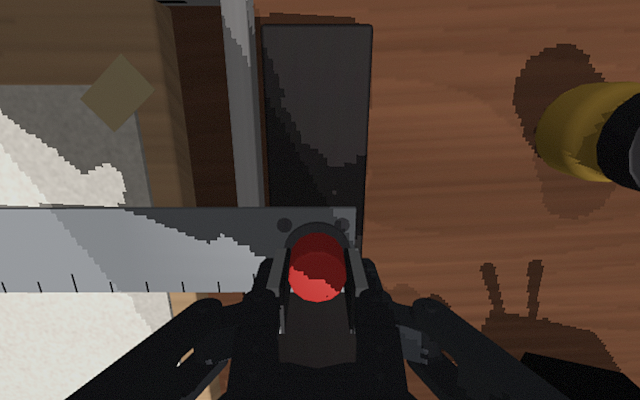

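The grip holds. The gap is now small: head edge at column 262, guide edge at about 255–260. I'll feel for contact in small steps.

```bash
python3 -m inch '{"translation":[[0,-0.4,0],[0,-0.8,0],[0,-1.2,0],[0,-1.6,0],[0,-2,0],[0,-2.4,0],[0,-2.4,0]],"yaw":[0,0,0,0,0,0,0],"gripper":[20,20,20,20,20,20,20]}'
```

```text
time: 4.08
tcp_pos: [0.5354, 0.2512, 0.1061]
tcp_rot: [0.028, 1.0, -0.0, 0.0]
contact_force: [0.2, 1.0, 1.9]
opening: 0.0273
grip_force: 22.3
```

```bash
python3 -m inch '{"translation":[[0,-0.3,0],[0,-0.6,0],[0,-0.9,0],[0,-1.2,0],[0,-1.2,0]],"yaw":[0,0,0,0,0],"gripper":[20,20,20,20,20]}'
```

```text
time: 4.5
tcp_pos: [0.5354, 0.2501, 0.1061]
tcp_rot: [0.028, 1.0, -0.0, -0.0]
contact_force: [0.3, 1.3, 2.9]
opening: 0.0271
grip_force: 22.3
```

```bash
python3 -m inch '{"translation":[[0,-0.3,0],[0,-0.6,0],[0,-0.9,0],[0,-1.2,0],[0,-1.2,0]],"yaw":[0,0,0,0,0],"gripper":[20,20,20,20,20]}'
```

```text
time: 4.92
tcp_pos: [0.5353, 0.2488, 0.1061]
tcp_rot: [0.028, 1.0, -0.0, 0.0]
contact_force: [-0.5, 0.6, 2.3]
opening: 0.0271
grip_force: 22.3
```

```bash
python3 -m inch '{"translation":[[0,-0.3,0],[0,-0.6,0],[0,-0.8,0],[0,-0.8,0]],"yaw":[0,0,0,0],"gripper":[20,20,20,20]}'
```

```text
time: 5.25
tcp_pos: [0.5353, 0.248, 0.1062]
tcp_rot: [0.028, 1.0, -0.0, 0.0]
contact_force: [-0.1, 1.3, 2.8]
opening: 0.0272
grip_force: 22.3
```

Run:
```python
from h import *
from cell import bot
d=bot.get_image("wrist");np.savez("pics/w3.npz",**d)
a=cv2.resize(d["frame"][0:215,190:390],None,fx=2.75,fy=2.75,interpolation=cv2.INTER_NEAREST)
a=cv2.convertScaleAbs(a,alpha=1.6,beta=20)
cv2.imwrite("pics/w3.png",a[:,:,::-1])
```

```text
(no output)
```

View pics/w3.png

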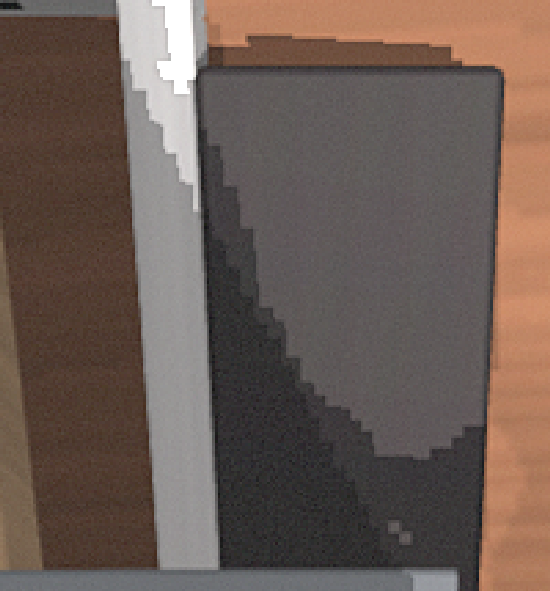

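The crop shows the head edge practically on the guide edge, so contact is imminent. Steps get finer from here.

```bash
python3 -m inch '{"translation":[[0,-0.2,0],[0,-0.4,0],[0,-0.4,0]],"yaw":[0,0,0],"gripper":[20,20,20]}'
```

```text
time: 5.55
tcp_pos: [0.5353, 0.2477, 0.1062]
tcp_rot: [0.028, 1.0, -0.0, 0.0]
contact_force: [-0.5, 1.5, 2.6]
opening: 0.027
grip_force: 22.4
```

```bash
python3 -m inch '{"translation":[[0,-0.2,0],[0,-0.4,0],[0,-0.4,0]],"yaw":[0,0,0],"gripper":[20,20,20]}'; python3 -c "
from h import *
to(.535,.2635,.104,(.0566,1))"
```

```text
time: 5.8
tcp_pos: [0.5353, 0.2475, 0.1062]
tcp_rot: [0.028, 1.0, 0.0, 0.0]
contact_force: [1.3, 3.6, 3.0]
opening: 0.0268
grip_force: 22.3
t 5.8 tcp [535.3 247.5 106.2] shift [ 1.2 16.   2.2] yaw 0.04 F [1.34 3.61 3.01]
```

```bash
python3 -m inch '{"translation":[[0,-0.2,0],[0,-0.4,0],[0,-0.4,0]],"yaw":[0,0,0],"gripper":[20,20,20]}'; python3 -c "
from h import *
from cell import bot
to(.535,.2635,.104,(.0566,1)); print(bot.observe()['torque'])"
```

```text
time: 6.05
tcp_pos: [0.5353, 0.2474, 0.1063]
tcp_rot: [0.028, 1.0, 0.0, 0.0]
contact_force: [0.1, 6.3, 3.7]
opening: 0.0269
grip_force: 22.4
t 6.05 tcp [535.3 247.4 106.3] shift [ 1.2 16.1  2.3] yaw 0.06 F [0.05 6.32 3.69]
[ 1.21940347 -0.18530334 -0.06098215]
```

Contact with the guide is confirmed at about 5 N with near-zero yaw torque, so the head is square. Next I'll slide away from the robot in stages and watch the force.

```bash
python3 -m inch '{"translation":[[-1,0.2,0],[-3,0.2,0],[-6,0.2,0],[-9,0.2,0],[-12,0.2,0],[-15,0.2,0],[-18,0.2,0],[-19.5,0.2,0],[-20,0.2,0],[-20,0.2,0]],"yaw":[0,0,0,0,0,0,0,0,0,0],"gripper":[20,20,20,20,20,20,20,20,20,20]}'; python3 -c "
from h import *
from cell import bot
to(.535,.2635,.104,(.0566,1)); print(bot.observe()['torque'])"
```

```text
time: 6.88
tcp_pos: [0.555, 0.2464, 0.1061]
tcp_rot: [0.028, 1.0, 0.0, -0.0]
contact_force: [-1.4, 5.4, 3.9]
opening: 0.027
grip_force: 22.5
t 6.88 tcp [555.  246.4 106.1] shift [20.9 16.   2.1] yaw 0.06 F [-1.37  5.41  3.9 ]
[ 1.04410523  0.27028517 -0.03503107]
```

```bash
python3 -m inch '{"translation":[[-2,0,0],[-5,0,0],[-9,0.1,0],[-13,0.1,0],[-17,0.1,0],[-21,0.1,0],[-25,0.1,0],[-28,0.1,0],[-30,0.1,0],[-30,0.1,0]],"yaw":[0,0,0,0,0,0,0,0,0,0],"gripper":[20,20,20,20,20,20,20,20,20,20]}'
```

```text
time: 7.72
tcp_pos: [0.5855, 0.2447, 0.1061]
tcp_rot: [0.028, 1.0, 0.0, 0.0]
contact_force: [0.3, 3.9, 4.7]
opening: 0.0269
grip_force: 22.4
```

```bash
python3 -c "
from h import *
from cell import bot
to(.535,.2635,.104,(.0566,1)); print(bot.observe()['torque'])"
```

```text
t 7.72 tcp [585.5 244.7 106.1] shift [51.4 16.   2.1] yaw 0.04 F [0.31 3.9  4.69]
[ 0.95384758 -0.14871444 -0.10205752]
```

```bash
python3 -m inch '{"translation":[[-2,-0.1,0],[-5,-0.1,0],[-9,-0.2,0],[-13,-0.2,0],[-17,-0.2,0],[-21,-0.2,0],[-25,-0.2,0],[-28,-0.2,0],[-30,-0.2,0],[-30,-0.2,0]],"yaw":[0,0,0,0,0,0,0,0,0,0],"gripper":[20,20,20,20,20,20,20,20,20,20]}'
python3 - <<'E'
from h import *
from cell import bot
d=bot.get_image("wrist");np.savez("pics/w4.npz",**d);t=bot.get_image("top");np.savez("pics/t4.npz",**t)
cv2.imwrite("pics/w4.png",d["frame"][:,:,::-1]);to(.6,.2,.1,(.0566,1))
E
```

```text
time: 8.55
tcp_pos: [0.6153, 0.2429, 0.1061]
tcp_rot: [0.028, 1.0, 0.0, -0.0]
contact_force: [0.3, 5.2, 3.7]
opening: 0.027
grip_force: 22.4
t 8.65 tcp [615.3 242.9 106.2] shift [ 12.9 -43.7   6.2] yaw 0.05 F [0.75 5.34 3.78]
```

View pics/w4.png

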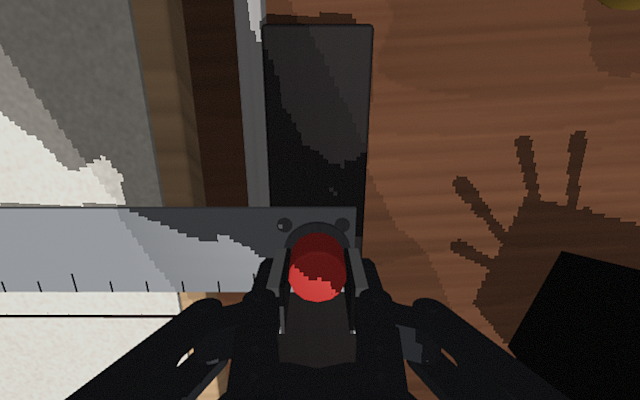

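The ruling edge is at row 292 and the line at row 316 on the left. The brush pot's top corner is at (560,252), clear of the gripper. Next I'll measure the remaining distance.

```bash
cat >> h.py <<'E'
def cross(g,u,lo,hi,level,sgn):
    c=g[lo:hi,u]
    for i in range(len(c)-1):
        if (c[i]-level)*sgn>0>=(c[i+1]-level)*sgn: return lo+i+(c[i]-level)/(c[i]-c[i+1])
def fitd(P,dirslope=.0566):
    P=np.array(P);f=np.polyfit(P[:,1],P[:,0],1);r=P[:,0]-np.polyval(f,P[:,1]);k=abs(r)<2.5*r.std()+1e-6
    return np.polyfit(P[k,1],P[k,0],1),r[k].std()
E
python3 - <<'E'
from h import *
d=dict(np.load("pics/w4.npz"));g=cv2.cvtColor(d["frame"],cv2.COLOR_RGB2GRAY).astype(float)
print(g[284:322,60].astype(int).tolist())
E_,L=[],[]
for u in range(5,165,4):
    c=g[280:330,u]
    v=cross(g,u,280,306,(g[300,u]+g[282,u])/2,-1)
    if v: E_.append(onz(d,(u,v+.5-.5),.026)[:2])
    w=np.clip(c[25:45].max()-30-c[25:45],0,None)
    L.append(onz(d,(u,305+(w*np.arange(20)).sum()/w.sum()),.023)[:2])
fe,r1=fitd(E_);fl,r2=fitd(L);print(fe,r1,fl,r2)
for y in(.2,.1,-.05,-.19): print(y,(np.polyval(fl,y)-np.polyval(fe,y))*1e3)
print("pot",onz(d,(560,252),.095),onz(d,(510,345),.095))
t=dict(np.load("pics/t4.npz"));gt=cv2.cvtColor(t["frame"],cv2.COLOR_RGB2GRAY).astype(float)
for u in(285,320,350,380): print(u,gt[165:184,u].astype(int).tolist())
E
```

```text
[153, 152, 152, 154, 153, 151, 149, 159, 202, 222, 217, 217, 217, 216, 216, 215, 216, 216, 217, 216, 218, 219, 219, 218, 218, 216, 215, 216, 217, 230, 208, 0, 1, 144, 209, 219, 217, 218]
[0.05068378 0.62475128] 0.0005475357099647138 [0.05785914 0.64290267] 4.144454488725429e-05
0.2 19.58646881353754
0.1 18.868932467149268
-0.05 17.792627947566864
-0.19 16.78807706262331
pot [0.57993578 0.31457243 0.095     ] [0.61297964 0.30500125 0.095     ]
285 [239, 239, 241, 239, 238, 227, 212, 228, 239, 240, 240, 238, 231, 217, 207, 205, 204, 204, 202]
320 [240, 240, 240, 240, 239, 237, 233, 216, 213, 230, 237, 239, 239, 232, 217, 203, 199, 195, 197]
350 [239, 239, 240, 240, 240, 240, 239, 233, 219, 210, 228, 239, 241, 240, 233, 219, 201, 192, 189]
380 [238, 238, 238, 237, 237, 238, 239, 239, 237, 226, 211, 227, 237, 240, 240, 235, 218, 192, 185]
```

```bash
cat >> h.py <<'E'
def seg(d,lvl=None,u0=3,u1=170,lo=280,hi=306,lrange=(305,330)):
    g=cv2.cvtColor(d["frame"],cv2.COLOR_RGB2GRAY).astype(float);E_,L=[],[]
    for u in range(u0,u1):
        c=g[lo:hi,u]; b=np.median(c[-6:]); k=np.median(c[:6]); 
        if b-k<40: continue
        v=cross(g,u,lo,hi,(b+k)/2,-1)
        # skip tick columns
        if v and g[int(v)-5:int(v)-1,u].min()>k-12: E_.append((u,v))
        l=g[lrange[0]:lrange[1],u]; w=np.clip(.8*np.median(l)-l,0,None)
        if w.sum()>0: L.append((u,lrange[0]+(w*np.arange(len(w))).sum()/w.sum()))
    out=[]
    for P,z in((E_,.026),(L,.023)):
        P=np.array(P);f=np.polyfit(P[:,0],P[:,1],1)
        for _ in range(3):
            r=P[:,1]-np.polyval(f,P[:,0]);P=P[abs(r)<2*r.std()+.05];f=np.polyfit(P[:,0],P[:,1],1)
        a=[onz(d,(u,np.polyval(f,u)),z)[:2] for u in(u0,u1)]
        s=(a[0][0]-a[1][0])/(a[0][1]-a[1][1]);out.append((s,a[0][0]-s*a[0][1]));print("slope",round(s,4),"n",len(P),"px sd",r.std().round(2),"y",a[0][1].round(3),a[1][1].round(3))
    for y in(.19,.1,-.01,-.19): print(y,"gap mm",round(((out[1][0]-out[0][0])*y+out[1][1]-out[0][1])*1e3,2))
E
python3 - <<'E'
from h import *
seg(dict(np.load("pics/w4.npz")))
def topseg(f):
    t=dict(np.load(f));g=cv2.cvtColor(t["frame"],cv2.COLOR_RGB2GRAY).astype(float);G=[]
    for u in range(272,392):
        c=g[160:200,u];v0=168.2+(u-285)*.0415
        i=int(v0-160);w=np.clip(234-c[i:i+6],0,None);lv=160+i+(w*np.arange(6)).sum()/w.sum()
        # blade edge: subpixel from integral of brightness
        k=np.median(c[25:32]);j=i+6;b=239.;ev=160+j-.5+np.clip((c[j:j+14]-k)/(b-k),0,1).sum()
        G.append((onz(t,(u,lv),.023),onz(t,(u,ev),.026)))
    G=np.array(G);f1=np.polyfit(G[:,0,1],G[:,0,0],1);f2=np.polyfit(G[:,1,1],G[:,1,0],1);print("top line",f1,"edge",f2,[(y,((np.polyval(f1,y)-np.polyval(f2,y))*1e3).round(2)) for y in(.19,.1,-.01,-.19)])
topseg("pics/t4.npz")
E
```

```text
slope 0.0566 n 142 px sd 0.1 y 0.066 0.159
slope 0.0584 n 154 px sd 0.07 y 0.056 0.154
0.19 gap mm 19.02
0.1 gap mm 18.85
-0.01 gap mm 18.64
-0.19 gap mm 18.31
top line [0.0575023 0.6448582] edge [0.05509983 0.6256483 ] [(0.19, np.float64(19.67)), (0.1, np.float64(19.45)), (-0.01, np.float64(19.19)), (-0.19, np.float64(18.75))]
```

```bash
python3 -m inch '{"translation":[[-2,0,0],[-4,0,0],[-7,0,0],[-10,0,0],[-13,0,0],[-15,0,0],[-16.5,0,0],[-17,0,0],[-17,0,0]],"yaw":[0.1,0.1,0.1,0.1,0.1,0.1,0.1,0.1,0.1],"gripper":[20,20,20,20,20,20,20,20,20]}'
python3 - <<'E'
from h import *
from cell import bot
d=bot.get_image("wrist");np.savez("pics/w5.npz",**d)
g=cv2.cvtColor(d["frame"],cv2.COLOR_RGB2GRAY);
for u in(20,60,100,140): print(u,g[284:306,u].tolist())
to(.6,.2,.1,(.0575,1));print(bot.observe()["torque"])
E
```

```text
time: 9.4
tcp_pos: [0.632, 0.242, 0.1061]
tcp_rot: [0.029, 1.0, 0.0, -0.0]
contact_force: [-1.2, 4.4, 4.2]
opening: 0.0268
grip_force: 22.5
20 [153, 153, 152, 152, 152, 153, 153, 160, 123, 20, 188, 230, 219, 214, 212, 214, 213, 212, 215, 216, 217, 217]
60 [155, 154, 153, 153, 153, 152, 154, 160, 124, 23, 188, 231, 221, 217, 212, 212, 215, 215, 216, 219, 219, 220]
100 [153, 152, 152, 152, 154, 153, 156, 152, 106, 23, 181, 225, 217, 215, 214, 216, 219, 219, 217, 217, 218, 219]
140 [154, 153, 153, 153, 153, 154, 156, 148, 93, 22, 187, 229, 218, 212, 212, 215, 217, 218, 214, 211, 207, 209]
t 9.45 tcp [632.  241.9 106.1] shift [ 29.5 -43.7   6.1] yaw 0.01 F [-1.28  4.73  4.06]
[ 1.03647082  0.32116028 -0.012194  ]
```

```bash
cat >> h.py <<'E'
def rem(d,w4):
    g=cv2.cvtColor(d["frame"],cv2.COLOR_RGB2GRAY).astype(float);g4=cv2.cvtColor(w4["frame"],cv2.COLOR_RGB2GRAY).astype(float);R=[]
    for u in range(5,165,3):
        b=np.median(g4[296:304,u]);k=np.median(g4[280:286,u])
        if b-k<40: continue
        e=cross(g4,u,280,306,(b+k)/2,-1)
        lb=np.median(g[298:306,u]);i=288+np.argmin(g[288:298,u]);f=cross(g,u,i,i+6,lb/2,-1)
        if e is None or f is None: continue
        E_=onz(d,(u,e),.026);F=onz(d,(u,f),.023)
        R.append((E_[1],((F[0]-E_[0])-.0575*(F[1]-E_[1]))*1e3-1))
    R=np.array(R);f=np.polyfit(R[:,0],R[:,1],1);r=R[:,1]-np.polyval(f,R[:,0]);R=R[abs(r)<2*r.std()+.02];f=np.polyfit(R[:,0],R[:,1],1)
    print("remaining edge->line centre mm",R[:,1].mean().round(2),"slope mm/m",f[0].round(2),len(R))
E
python3 - <<'E'
from h import *
rem(dict(np.load("pics/w5.npz")),dict(np.load("pics/w4.npz")))
E
```

```text
remaining edge->line centre mm 2.48 slope mm/m 1.31 51
```

```bash
python3 -m inch '{"translation":[[-0.6,0,0],[-1.2,0,0],[-1.8,0,0],[-2.2,0,0],[-2.3,0,0],[-2.3,0,0]],"yaw":[0,0,0,0,0,0],"gripper":[20,20,20,20,20,20]}'
python3 - <<'E'
from h import *
from cell import bot
d=bot.get_image("wrist");np.savez("pics/w6.npz",**d)
g=cv2.cvtColor(d["frame"],cv2.COLOR_RGB2GRAY);
for u in(20,60,100,140): print(u,g[286:300,u].tolist())
to(.6,.2,.1,(.0575,1));print(bot.observe()["torque"])
rem(d,dict(np.load("pics/w4.npz")))
E
```

```text
time: 9.95
tcp_pos: [0.6341, 0.2418, 0.1061]
tcp_rot: [0.029, 1.0, 0.0, -0.0]
contact_force: [-2.4, 5.3, 5.2]
opening: 0.0274
grip_force: 22.6
20 [152, 152, 153, 153, 151, 145, 194, 223, 213, 210, 213, 214, 213, 214]
60 [153, 152, 153, 153, 152, 144, 192, 224, 216, 212, 213, 215, 216, 217]
100 [152, 153, 153, 152, 152, 150, 192, 219, 214, 212, 215, 217, 217, 216]
140 [153, 153, 154, 153, 151, 157, 198, 221, 214, 211, 214, 217, 219, 217]
t 10.0 tcp [634.1 241.9 106.1] shift [ 31.7 -43.8   6.1] yaw 0.01 F [-2.57  4.81  4.06]
[ 0.99649975  0.57678742 -0.01805037]
remaining edge->line centre mm 0.86 slope mm/m 0.12 3
```

The line is now nearly covered in the wrist view. The estimates put about 0.3 mm remaining, so I'll make that nudge and then release.

```bash
python3 -m inch '{"translation":[[-0.3,0,0],[-0.3,0,0],[-0.2,0.1,0],[-0.2,0.1,0]],"yaw":[0,0,0,0],"gripper":[20,20,20,20]}'; python3 -m inch '{"translation":[[0,0,0],[0,0,0],[0,0,0],[0,0,0],[0,0,0],[0,0,0],[0,0,-10],[0,0,-30],[0,0,-60],[0,0,-90]],"yaw":[0,0,0,0,0,0,0,0,0,0],"gripper":[30,33,36,40,44,44,44,44,44,44]}'
python3 -m inch '{"translation":[[12,-12,-20],[35,-35,-40],[60,-60,-60],[60,-60,-60],[60,-60,-60],[60,-60,-60]],"yaw":[0,0,0,0,0,0],"gripper":[44,44,44,44,44,44]}'
python3 - <<'E'
from h import *
from cell import bot
for n in("wrist","top","scene"):
    d=bot.get_image(n);np.savez(f"pics/{n}7.npz",**d);cv2.imwrite(f"pics/{n}7.png",d["frame"][:,:,::-1])
to(.6,.2,.1,(.0575,1))
E
```

```text
time: 10.33
tcp_pos: [0.6344, 0.2419, 0.1061]
tcp_rot: [0.029, 1.0, 0.0, -0.0]
contact_force: [-2.6, 4.8, 4.4]
opening: 0.0272
grip_force: 22.5
time: 11.17
tcp_pos: [0.6342, 0.2413, 0.1974]
tcp_rot: [0.029, 1.0, -0.0, -0.0]
contact_force: [0.5, 0.8, -0.8]
opening: 0.0439
grip_force: 0.0
time: 11.67
tcp_pos: [0.5714, 0.1855, 0.2568]
tcp_rot: [0.029, 1.0, 0.0, 0.0]
contact_force: [0.4, -0.3, -0.4]
opening: 0.0439
grip_force: 0.0
t 11.82 tcp [571.4 185.8 255.4] shift [-27.9  15.9 155.4] yaw 0.03 F [0.73 0.29 0.43]
```

View pics/wrist7.png

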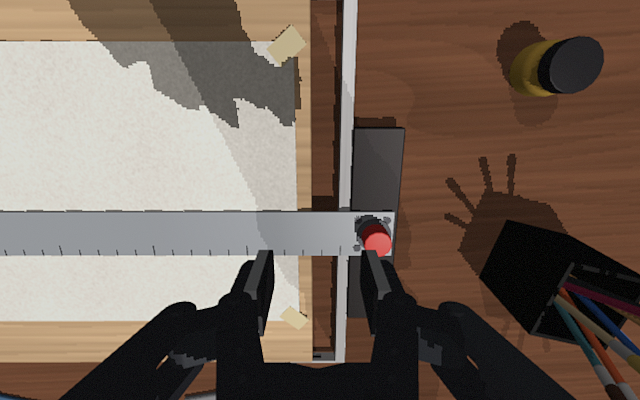

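The wrist view shows the head at columns 350–405 lying along the guide, the blade over the line, and the pot and jar untouched. I'll check the edge from straight above the line on the way to the weight.

```bash
python3 -m inch '{"translation":[[-30,-24,5],[-60,-48,15],[-90,-72,25],[-120,-96,35],[-150,-120,45],[-180,-145,55],[-198,-155,55],[-198,-155,55],[-198,-155,55],[-198,-155,55]],"yaw":[0,0,0,0,0,0,0,0,0,0],"gripper":[44,44,44,44,44,44,44,44,44,44]}'
cat > lk.py <<'E'
from h import *
from cell import bot
d=bot.get_image("wrist");np.savez("pics/w8.npz",**d)
o,_=ray(d,(320,200));print("cam",o.round(3))
to(.604,-.365,.16,(.0575,1))
g=cv2.cvtColor(d["frame"],cv2.COLOR_RGB2GRAY).astype(float)
for y in(.17,.1,.05,0,-.05,-.1,-.16):
    p=proj(d,(.645+.0575*y,y,.024));u,v=p.round().astype(int)
    if 0<=u<640 and 12<=v<388: print(y,u,v,"mm/px",round((onz(d,(u,v+1),.023)-onz(d,(u,v),.023))[0]*1e3,2),g[v-9:v+9,u].astype(int).tolist())
E
python3 lk.py
```

```text
time: 12.65
tcp_pos: [0.7597, 0.02, 0.2002]
tcp_rot: [0.028, 1.0, 0.0, -0.001]
contact_force: [-0.5, 0.1, 0.4]
opening: 0.0441
grip_force: 0.0
cam [0.677 0.024 0.269]
t 12.7 tcp [759.6  20.4 200.8] shift [ 133.6 -393.5   40.7] yaw 0.07 F [ 0.01  0.26 -0.18]
0.17 519 48 mm/px 0.65 [122, 123, 122, 123, 124, 123, 125, 113, 118, 144, 144, 136, 126, 114, 95, 91, 80, 74]
0.1 421 48 mm/px 0.65 [126, 126, 126, 127, 126, 127, 133, 104, 34, 151, 194, 184, 181, 180, 184, 186, 186, 184]
0.05 350 48 mm/px 0.65 [148, 146, 147, 146, 147, 148, 154, 122, 30, 147, 202, 205, 203, 202, 201, 200, 199, 198]
0 280 48 mm/px 0.65 [146, 147, 147, 147, 146, 147, 153, 124, 26, 141, 181, 185, 199, 198, 200, 198, 198, 197]
-0.05 210 48 mm/px 0.64 [77, 77, 77, 77, 78, 78, 82, 64, 14, 60, 80, 99, 116, 114, 115, 115, 116, 116]
-0.1 139 48 mm/px 0.64 [73, 72, 73, 73, 73, 74, 78, 61, 6, 62, 85, 102, 120, 115, 113, 115, 115, 111]
-0.16 55 48 mm/px 0.64 [74, 73, 71, 74, 72, 73, 71, 49, 7, 45, 149, 199, 204, 200, 199, 198, 198, 197]
```

Seen from above, about 1 mm of the 2 mm line shows, uniformly along the blade. The ruling edge is therefore on the line's centre to within about 0.4 mm and square. Now the weight.

```bash
python3 -m inch '{"translation":[[12,-38,0],[24,-76,0],[36,-114,0],[49,-152,0],[61,-190,0],[73,-228,0],[85,-266,0],[98,-304,0],[110,-340,0],[122,-370,0]],"yaw":[0,0,0,0,0,0,0,0,0,0],"gripper":[44,44,44,44,44,44,44,44,44,44]}'
python3 -m inch '{"translation":[[0,0,0],[0,0,0],[0,0,0]],"yaw":[0,0,0],"gripper":[44,44,44]}'
python3 - <<'E'
from h import *
from cell import bot
d=bot.get_image("wrist");np.savez("pics/w9.npz",**d);cv2.imwrite("pics/w9.png",d["frame"][:,:,::-1])
to(.604,-.365,.16,(.0575,1))
for P in((.604,-.365,.058),(.604,-.365,0),(.70,-.364,.07),(.54,-.447,.07)): print(P,proj(d,P).round(1))
b,_=blobs(d["frame"],(15,90,60),(32,255,255),amin=150)
for c,s in b: print(c,s)
E
```

```text
time: 13.53
tcp_pos: [0.6157, -0.3449, 0.2018]
tcp_rot: [0.029, 1.0, -0.0, 0.0]
contact_force: [-0.2, -0.2, 0.1]
opening: 0.0441
grip_force: 0.0
time: 13.78
tcp_pos: [0.6174, -0.3419, 0.2015]
tcp_rot: [0.028, 1.0, 0.0, 0.0]
contact_force: [0.5, 0.2, -0.3]
opening: 0.0443
grip_force: 0.0
t 13.83 tcp [ 617.7 -341.4  201.4] shift [ 12.4 -24.3  41.4] yaw 0.12 F [ 0.05  0.37 -0.15]
(0.604, -0.365, 0.058) [284.  197.4]
(0.604, -0.365, 0) [290.5 177. ]
(0.7, -0.364, 0.07) [294.9 319.1]
(0.54, -0.447, 0.07) [140.7 112.6]
[514.1  255.68] [  396     0   244   348 12198]
[169.12 106.04] [ 117   65  106   85 5998]
[288.87 184.12] [ 261  153   56   62 2693]
[301.03 289.03] [ 270  245   63   94 4403]
```

View pics/w9.png

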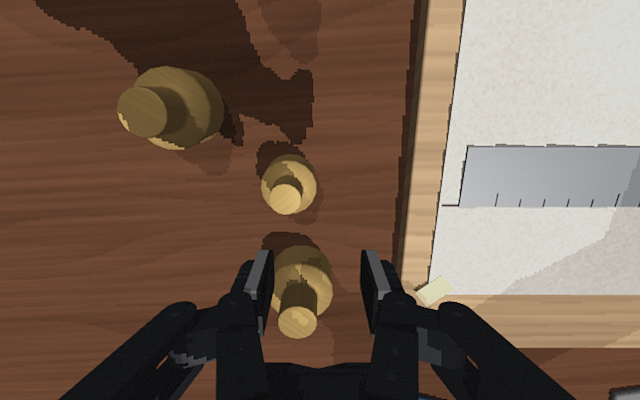

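The wrist view shows the right weight with its grip top at (285,200) and a foot about 56 px wide (45 mm), between the two large ones. The line's free end at (450,206) runs collinear with the ruling edge.

```bash
python3 -m inch '{"translation":[[5,-11,0],[10.9,-23.3,0],[10.9,-23.3,20],[10.9,-23.3,45],[10.9,-23.3,70],[10.9,-23.3,84],[10.9,-23.3,89],[10.9,-23.3,89],[10.9,-23.3,89]],"yaw":[0,0,0,0,0,0,0,0,0],"gripper":[44,44,44,44,44,44,44,44,44]}'
python3 - <<'E'
from h import *
to(.6055,-.364,.112)
E
python3 -m inch '{"translation":[[0,0,0],[0,0,0],[0,0,0],[0,0,0],[0,0,0],[0,0,0],[0,0,0]],"yaw":[0,0,0,0,0,0,0],"gripper":[30,24,18,18,18,18,18]}' 30
```

```text
time: 14.58
tcp_pos: [0.6049, -0.3665, 0.1132]
tcp_rot: [0.029, 1.0, -0.0, 0.0]
contact_force: [0.2, -0.0, 1.2]
opening: 0.0442
grip_force: 0.0
t 14.58 tcp [ 604.9 -366.5  113.2] shift [-0.5  2.6  1.2] yaw None F [ 0.16 -0.03  1.22]
time: 15.17
tcp_pos: [0.6054, -0.3658, 0.1137]
tcp_rot: [0.029, 1.0, -0.0, 0.001]
contact_force: [-0.9, 3.7, 6.8]
opening: 0.0227
grip_force: 29.1
```

```bash
python3 -m inch '{"translation":[[0,0,-5],[0,0,-15],[0,0,-30],[0,0,-50],[0,0,-70],[0,0,-70],[0,0,-70],[0,0,-70]],"yaw":[0,0,0,0,0,0,0,0],"gripper":[18,18,18,18,18,18,18,18]}' 40
python3 - <<'E'
from h import *
to(.6203,-.003,.185,(.0575,1))
E
```

```text
time: 15.83
tcp_pos: [0.6043, -0.3659, 0.1819]
tcp_rot: [0.029, 1.0, 0.0, -0.0]
contact_force: [-0.6, 0.7, -4.7]
opening: 0.0227
grip_force: 39.4
t 15.83 tcp [ 604.3 -365.9  181.9] shift [  4.9 363.2  -3. ] yaw -0.01 F [-0.59  0.69 -4.69]
```

The weight reads 4.7 N, so it is held (0.45 kg expected). Carrying it to the middle of the blade.

```bash
python3 -m inch '{"translation":[[0,20,0],[1,55,0],[2,95,0],[3,135,0],[4,175,0],[5,215,0],[5,255,0],[5,295,0],[5,325,0],[5,345,0]],"yaw":[0,0,0,0,0,0,0,0,0,0],"gripper":[18,18,18,18,18,18,18,18,18,18]}'
python3 -m inch '{"translation":[[0,6,0],[0,12,0],[0,16,0],[0,18,0],[0,18,0],[0,18,0],[0,18,0]],"yaw":[0,0,0,0,0,0,0],"gripper":[18,18,18,18,18,18,18]}'
python3 - <<'E'
from h import *
from cell import bot
to(.6203,-.003,.144,(.0575,1))
d=bot.get_image("wrist");np.savez("pics/w10.npz",**d)
g=cv2.cvtColor(d["frame"],cv2.COLOR_RGB2GRAY).astype(float)
# blade edges in wrist at y=+.10 and -.09
for y in(.1,-.11):
    for x,z in((.645+.0575*y,.026),(.595+.0575*y,.026)):
        u,v=proj(d,(x,y,z)).round().astype(int)
        print(y,x,u,v,g[max(v-8,0):v+9,u].astype(int).tolist() if 0<=u<640 else "")
E
```

```text
time: 16.67
tcp_pos: [0.6189, -0.017, 0.1811]
tcp_rot: [0.027, 1.0, 0.001, -0.001]
contact_force: [-0.1, 1.3, -4.9]
opening: 0.0227
grip_force: 39.8
time: 17.25
tcp_pos: [0.6205, -0.0043, 0.1821]
tcp_rot: [0.029, 1.0, -0.0, -0.0]
contact_force: [-1.1, -0.4, -3.7]
opening: 0.0222
grip_force: 39.8
t 17.25 tcp [620.5  -4.3 182.1] shift [ 0.2  1.3 38.1] yaw -0.08 F [-1.05 -0.44 -3.66]
0.1 0.65075 451 236 [125, 123, 124, 124, 121, 119, 137, 151, 148, 151, 154, 152, 153, 153, 151, 154, 151]
0.1 0.60075 457 175 [152, 158, 135, 50, 52, 54, 101, 123, 122, 119, 117, 119, 120, 119, 119, 119, 121]
-0.11 0.638675 186 236 [111, 111, 110, 111, 111, 107, 122, 158, 172, 169, 170, 169, 171, 171, 171, 171, 171]
-0.11 0.588675 173 175 [171, 178, 152, 87, 87, 66, 87, 115, 110, 109, 112, 111, 113, 112, 111, 112, 111]
```

```bash
python3 -m inch '{"translation":[[1,1,5],[1,1,12],[1,1,20],[1,1,28],[1,1,34],[1,1,37.5],[1,1,38.5],[1,1,38.5],[1,1,38.5]],"yaw":[0,0,0,0,0,0,0,0,0],"gripper":[18,18,18,18,18,18,18,18,18]}'
```

```text
time: 18.05
tcp_pos: [0.6197, -0.0023, 0.1439]
tcp_rot: [0.029, 1.0, -0.0, 0.0]
contact_force: [0.3, -0.2, -4.0]
opening: 0.0227
grip_force: 39.8
```

```bash
python3 -m inch '{"translation":[[0,0,0.5],[0,0,1],[0,0,1.5],[0,0,2],[0,0,2.2],[0,0,2.2]],"yaw":[0,0,0,0,0,0],"gripper":[18,18,18,18,18,18]}'
```

```text
time: 18.55
tcp_pos: [0.6196, -0.0023, 0.1415]
tcp_rot: [0.029, 1.0, -0.0, 0.0]
contact_force: [0.5, -0.2, -4.5]
opening: 0.0227
grip_force: 39.8
```

```bash
python3 -m inch '{"translation":[[0,0,0.4],[0,0,0.8],[0,0,1.2],[0,0,1.2]],"yaw":[0,0,0,0],"gripper":[18,18,18,18]}'
```

```text
time: 18.88
tcp_pos: [0.6195, -0.0023, 0.1402]
tcp_rot: [0.029, 1.0, -0.0, -0.0]
contact_force: [0.2, 0.3, -5.2]
opening: 0.0228
grip_force: 39.8
```

```bash
python3 -m inch '{"translation":[[0,0,0.3],[0,0,0.6],[0,0,0.6]],"yaw":[0,0,0],"gripper":[18,18,18]}'
```

```text
time: 19.13
tcp_pos: [0.6197, -0.0023, 0.1398]
tcp_rot: [0.029, 1.0, -0.0, 0.0]
contact_force: [-0.2, 1.0, -2.4]
opening: 0.0225
grip_force: 39.9
```

Contact is starting at z = 0.1398, matching the prediction of 0.1397. One more small step down before release.

```bash
python3 -m inch '{"translation":[[0,0,0.3],[0,0,0.5],[0,0,0.5]],"yaw":[0,0,0],"gripper":[18,18,18]}' 20
```

```text
time: 19.38
tcp_pos: [0.6199, -0.0022, 0.1397]
tcp_rot: [0.029, 1.0, 0.0, 0.0]
contact_force: [-2.6, 0.6, 5.1]
opening: 0.0225
grip_force: 40.6
```

```bash
python3 -m inch '{"translation":[[0,0,0],[0,0,0],[0,0,0],[0,0,0],[0,0,0],[0,0,0],[0,0,0]],"yaw":[0,0,0,0,0,0,0],"gripper":[24,26,29,33,37,42,46]}'
```

```text
time: 19.97
tcp_pos: [0.6196, -0.0024, 0.1392]
tcp_rot: [0.029, 1.0, -0.0, 0.0]
contact_force: [0.3, -0.4, -0.7]
opening: 0.0462
grip_force: 0.0
```

```bash
python3 -m inch '{"translation":[[0,0,0],[0,0,-4],[0,0,-12],[0,0,-30],[0,0,-60],[0,0,-95],[0,0,-120],[0,0,-120]],"yaw":[0,0,0,0,0,0,0,0],"gripper":[46,46,46,46,46,46,46,46]}'
python3 -m inch '{"translation":[[-20,0,0],[-50,0,0],[-90,0,0],[-120,0,0],[-140,0,0],[-140,0,0],[-140,0,0]],"yaw":[0,0,0,0,0,0,0],"gripper":[46,46,46,46,46,46,46]}'
python3 - <<'E'
from h import *
from cell import bot
d=bot.get_image("wrist");np.savez("pics/w11.npz",**d)
o,_=ray(d,(320,200));print("cam",o.round(3))
g=cv2.cvtColor(d["frame"],cv2.COLOR_RGB2GRAY).astype(float)
for y in(.19,.1,.05,-.05,-.1,-.16,-.19):
    u,v=proj(d,(.645+.0575*y,y,.024)).round().astype(int)
    if 0<=u<640 and 12<=v<388: print(y,u,v,g[v-9:v+9,u].astype(int).tolist())
for c,s in blobs(d["frame"],(15,90,60),(32,255,255),amin=150)[0]: print(c,s)
print(proj(d,(.6197,-.0023,.084)),proj(d,(.6197,-.0023,.054)))
t=bot.get_image("top");s=bot.get_image("scene");np.savez("pics/t11.npz",**t)
A=cv2.resize(t["frame"][100:270,200:500],(600,340));B=s["frame"][160:300,150:500]
C=np.zeros((590,800,3),np.uint8);C[:340,:600]=A;C[340:,:625]=cv2.resize(B,(625,250));cv2.imwrite("pics/f.png",C[:,:,::-1])
E
```

```text
time: 20.63
tcp_pos: [0.6213, -0.0025, 0.2656]
tcp_rot: [0.029, 1.0, 0.0, 0.004]
contact_force: [0.6, 1.1, 0.4]
opening: 0.0457
grip_force: 0.0
time: 21.22
tcp_pos: [0.7596, -0.0105, 0.2589]
tcp_rot: [0.029, 1.0, -0.0, -0.0]
contact_force: [-0.4, -0.8, -0.6]
opening: 0.0456
grip_force: 0.0
cam [ 0.677 -0.006  0.328]
0.19 536 55 [129, 128, 126, 126, 126, 127, 132, 112, 54, 42, 48, 48, 51, 51, 49, 50, 49, 48]
0.1 435 55 [130, 130, 131, 129, 130, 131, 134, 107, 76, 165, 193, 183, 184, 189, 190, 188, 186, 187]
0.05 378 55 [132, 131, 132, 132, 132, 134, 136, 108, 76, 164, 195, 188, 185, 185, 182, 179, 177, 179]
-0.05 265 55 [148, 149, 149, 149, 149, 149, 154, 131, 54, 129, 190, 201, 172, 110, 118, 117, 118, 118]
-0.1 209 55 [80, 77, 79, 81, 78, 81, 83, 66, 25, 57, 84, 102, 120, 118, 120, 119, 116, 118]
-0.16 141 55 [76, 79, 78, 78, 79, 78, 79, 65, 40, 154, 197, 203, 210, 202, 199, 200, 203, 204]
-0.19 108 55 [77, 76, 76, 70, 116, 149, 146, 128, 59, 163, 212, 205, 204, 204, 203, 203, 201, 201]
[257.71 167.83] [   15     0   500   215 27462]
[318.47  22.35] [ 289    0   59   52 2465]
[350.7  292.21] [338 281  27  23 475]
[592.98 370.16] [ 522  345  118   55 3522]
[314.17 362.52] [286 359  47   9 212]
[432.98 384.33] [420 361  38  39 671]
[200.62 384.92] [179 364  36  36 662]
[ 38.6  384.33] [   0  370   89   30 1486]
[317.74777268   4.15627563] [317.67762409  14.74442939]
```

The picture allowance is used up, so the last check is by numbers only: is the weight upright and in place, and are the bystanders unmoved?

Run:
```python
from h import *
from cell import bot
t=dict(np.load("pics/t11.npz"));t0=dict(np.load("pics/top0.npz"));s=bot.get_image("scene");s0=dict(np.load("pics/scene0.npz"))
P=np.array((.6197,-.0023,0))
for n,d in(("top",t),("scene",s)):
    print(n,"pred grip top/shoulder/foot",[proj(d,P+(0,0,z)).round(1).tolist() for z in(.084,.054,.026)])
    u,v=proj(d,P+(0,0,.05)).astype(int)
    for c,st in blobs(d["frame"],(13,90,60),(32,255,255),(u-22,v-26,u+22,v+26),40)[0]: print("  blob",c,st)
print("knob top",[b for b in blobs(t["frame"],(0,150,90),(6,255,255),(205,150,260,200))[0]])
for n,a,b in(("top",t,t0),("scene",s,s0)):
    D=cv2.absdiff(a["frame"],b["frame"]).max(2)
    for nm,p in(("jar",(.47,.36,.03)),("bottle",(.445,-.35,.05)),("big1",(.70,-.364,.03)),("big2",(.54,-.447,.03)),("pot",(.665,.355,.05))):
        u,v=proj(a,p).astype(int);print(n,nm,(u,v),"changed px",int((D[v-15:v+15,u-15:u+15]>40).sum()))
```

```text
top pred grip top/shoulder/foot [[321.6, 176.8], [321.7, 179.2], [321.8, 181.2]]
scene pred grip top/shoulder/foot [[324.0, 197.3], [324.0, 206.2], [323.9, 214.3]]
  blob [323.94 208.73] [317 196  15  23 251]
knob top [(array([234.33, 179.33]), array([232, 177,   5,   5,   9], dtype=int32))]
top jar (np.int64(188), np.int64(237)) changed px 847
top bottle (np.int64(455), np.int64(242)) changed px 828
top big1 (np.int64(452), np.int64(150)) changed px 875
top big2 (np.int64(486), np.int64(207)) changed px 819
top pot (np.int64(190), np.int64(165)) changed px 314
scene jar (np.int64(422), np.int64(172)) changed px 3
scene bottle (np.int64(195), np.int64(189)) changed px 0
scene big1 (np.int64(194), np.int64(248)) changed px 18
scene big2 (np.int64(162), np.int64(217)) changed px 0
scene pot (np.int64(448), np.int64(200)) changed px 0
```

```bash
python3 -c "
from cell import bot
print(bot.finish_job())"
```

```text
the job is handed in; nothing more can be done
None
```

The job is handed in at about 21 s: the T-square is square on the guide (highest force read about 6 N), its ruling edge is within about 0.5 mm of the line's centre, the weight stands upright at mid-blade, and the bystanders showed no movement in the scene camera.

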